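Pin the autosampler foot plate to its mount

ROBOT

A 7-joint arm with a two-finger parallel gripper is mounted at the origin on the work surface. World frame = base frame: x ahead of the robot, y to its left, z up, the work surface at z = 0. Lengths are in m, angles in rad, forces in N, time in s.
With the tool pointing down it reaches from about 0.4 to 0.85 m from the base axis. Payload 10.4 kg.
Tool frame: the origin (TCP) lies at the very end of the fingers, on their centre line; the grasp point (between the pads) lies 19 mm behind it; x points along the fingers, z is the direction in which the jaws open and shut, and the axes are right-handed (so a half turn about x gives the same grasp; the last joint's range is limited). The gripper opens to 85 mm and grips with 20 to 120 N. Pads are 22 mm wide; open, the fingers measure 114 mm over their backs; the gripper's body (76 mm by 85 mm) begins 54 mm behind the grasp point. The pads swing forward as they close: fully open they stand 13 mm farther back than shut.
Start: joints at [-1.326, 0.332, -0.065, 1.46, 0.022, 1.35, -0.088], TCP at [0.165, 0.603, 0.231] pointing down, gripper open.
Joint ranges: [-2.6, 2.6], [-0.5, 2.12], [-1.47, 1.34], [0.16, 2.42], [-1.27, 4.41], [0.06, 2.06], [-2.6, 2.6]. Speed limits (rad/s): [2.22, 2.22, 2.79, 2.79, 3.14, 3.14, 3.14].

INTERFACE

Orientations are given as a unit quaternion [x, y, z, w].
In Python, from workcell import telemetry, viewer, manip, spot_in, mark_of gives the robot as it stands. The module is installed in compiled form; this text tells all that it offers.
- The arm moves only by the shell command python3 -m crank 'ROWS' [FORCE]. ROWS is JSON, a list of rows, each a list of 3 entries, a list of its own where there are three numbers: the closure, from 0 (fully open) to 1 (shut), then the shift along the world's x, y, z in cm, then the turn, a rotation vector about the world's x, y, z in rad. A call has 1 to 12 rows; each row shifts and turns the commanded pose from where the row before left it; what a row does not reach is not made up. A row lasts 1/12 s, in which the tool goes at most 41.7 mm and 7.16 degrees, less where a joint would pass 70% of its speed; a pose out of reach is approached as far as the arm can. A call with a gripper value outside its range is refused whole. The fingers move at their own pace and stop on an object; FORCE is the grip in N (left out, the last holds). Time passes only in rows, so rows that do not move let the fingers close. It gives the time, the measured TCP pose, the force and the opening at its end, in the units of the state.
- telemetry.get_obs(): the state, without advancing time (a new reading comes with each control period).
- viewer.camera(name): name is "scene" or "top" or "wrist"; returns a dict with "frame" (384x512x3 uint8, red, green, blue), "intrinsics" (3x3 intrinsics, pixels), "cam_to_world" (4x4, takes a point from camera to world coordinates). Camera axes: x right, y up, looking along -z (the intrinsics and any distortion apply to the point x, -y, -z); pixel columns grow to the right and rows downward; lengths in m; the calibration is good to about 2 mm. A picture is of the moment at which its call begins. There is no depth.
- manip.hand_in(): hands the job in, once; it reports no verdict.
Trained networks look in a picture, given as the dict that the camera call returned (one of the last four; its "shot" number tells which), for a name from the list of things; names that differ only in an ending like _2 or _b are one class to them, and where a whole thing is asked for, a point or a joint stands for the part that bears it (a point fixed in the world has none). Each returns a list of dicts, best first, with "conf" (0 to 1); they miss things now and then, are a little off and sometimes report something else, mostly with a low value. They report only what shows in the picture. A call takes as long as a camera call. They do not tell look-alikes from the thing itself.
- spot_in(thing, picture): "location" ([x, y, z] in m, in the coordinates of the camera as it stood for that picture, good to about 4 mm: the middle of the surface that is visible of it).
- mark_of(thing, picture): "location" ([x, y, z] in m, in the coordinates of the camera as it stood for that picture, good to about 4 mm: a listed point, or the origin of a listed thing).
The state is a dict: "clock": time; "joint_pos": joint angles; "joint_velocities": joint speeds; "tau": joint torques, N m; "position": TCP position; "ee_rot": TCP orientation; "ft_force": force on the tool from outside, world axes, zero at the start; "torque": the same for the moment, N m; "grip_width": opening from 0.0 (shut) to 1.0 (fully open).
Only numpy, scipy, OpenCV 4.12 (cv2) and the standard library are available. Lean on these libraries where they do the work, as an engineer would, in place of code of your own. Each camera call takes 0.05 s, during which the arm holds its last target. There are 200 camera calls.

TASK

Take the blue-handled tapered pin from the stand, put it through the hole of the loose aluminium plate, feel about with its tip for the hidden hole of the mount beneath, which is out of line, and drive it on down so that the taper pulls the two into line: the pin upright and fully home, its collar flat on the plate and the plate flat on the mount. Touch down slowly, press lightly and let the pin drift the way it is pushed: plate and mount must never feel more than 40 newtons from it, knocks included. Leave the orange straight pin and the other things on the bench alone, and let go of the pin at the end.

Things in the scene. Friction and masses are not known exactly. Their poses are not given: they have to be found in the camera images.
- pin: tapered pin, loose, 80 g. Origin: middle of its flat steel tip; z up its axis. Cone from 7 mm diameter (z 0) to 14 mm (z 32 mm), 14 mm shank to z 54, collar 24 mm across from z 54 to 58, round blue handle 18 mm across from z 58 to its top at z 108. Starts upright in one of the stand's two holes, hanging by the collar on the stand's top, with 1.5 mm sideways play
- pin_collar (a point): the middle of the underside of the pin's collar, 54 mm above its tip
- pin_grip (a point): on the pin's axis in the middle of the blue handle, 83 mm above the tip: the place to grip, fingers from above
- stand: fixed grey pin stand, 60 mm (x) by 130 mm (y) by 60 mm high, origin at the centre of its underside; two vertical through holes 17 mm in diameter at y = -32 and +32 mm; the pins stick up 54 mm above its top
- plate: loose aluminium foot plate, 160 mm (x) by 120 mm (y) by 8 mm thick, about 0.4 kg, with a blue stripe at its +x end, lying flat on the mount's rim, held only by its weight. Origin at the centre of its underside. A vertical through hole 15.5 mm in diameter at its centre. A sideways push of a few newtons slides it
- plate_hole (a point): the mouth of the plate's hole, on the hole's axis at the plate's top face, 68 mm above the bench
- mount: fixed white mount, 170 mm (x) by 130 mm (y) by 60 mm high, origin at the centre of its underside. Under the plate a rigid steel seat, z 48 to 59 mm, hollow below it down to z 5. The seat's hole is 15.5 mm wide with a 0.5 mm chamfer; its axis stands 9 mm from the mount's centre, in a direction that differs each time, hidden by the plate and not measured
- mount_center (a point): centre of the mount at its rim, 60 mm above the bench. A tip lowered here passes the plate but lands on the seat's face (tip 59 mm above the bench); moved 7 to 9 mm the right way, dragging the plate along, it drops into the seat's hole. The cone then meets one side of that hole and the pin must follow the push. The seat does not give. Fully home, the pin's tip is 14 mm above the bench
- gauge: bystander: straight pin with an orange handle, same sizes as the tapered pin but a 14 mm shank without cone; it hangs in the other hole of the stand
- amber: bystander: small amber bottle, 44 mm diameter, 85 mm high, origin under its base
- clear: bystander: small clear bottle, 48 mm diameter, 100 mm high, origin under its base
- roll: bystander: white paper roll, 90 mm diameter, 60 mm high, origin under its base
- vial_a: bystander: clear vial with a white cap, 28 mm diameter, 45 mm high, origin under its base
- vial_b: bystander: amber vial with a blue cap, 28 mm diameter, 45 mm high, origin under its base
- spanner: bystander: steel spanner lying flat on the bench
Things that resemble listed ones, but are neither listed nor needed, are in the scene too. What is shaped like the pin but purple, red or yellow is not meant.

How it is judged:
On the way, in this order (a step that is already met when the one before it is completed fails the run):
1. the tapered pin has been drawn clear of the stand (z of pin in the frame of stand above 0.065 m), for 0.1 s.
2. the pin's tip is through the plate and in the hole of the mount (z of pin in the frame of mount below 0.052 m and horizontal distance between pin and mount_center below 0.014 m), for 0.1 s.
At the end, for the whole second after the job is handed in: the pin stands upright (within 0.06 rad) through plate and mount, its tip lower than 16.5 mm above the mount's base and its collar within about 2 mm of the plate's top face and 3 mm of the hole's axis; the plate lies flat on the mount (within 2 mm and 0.03 rad); both at rest (z of pin in the frame of mount below 0.0165 m and z of pin_collar in the frame of plate below 0.0102 m and horizontal distance between pin_collar and plate_hole below 0.003 m and horizontal distance between pin and mount_center below 0.014 m and angle between pin's own z axis and vertical below 0.06 rad and angle between plate's own z axis and vertical below 0.03 rad and z of plate in the frame of mount below 0.062 m and linear speed of each of pin, plate below 0.02 m/s); the robot touches nothing.
It fails at once if the pin presses on the mount with more than 40 N (contact force between pin and mount above 40 N).
It fails at once if the pin presses on the plate with more than 40 N (contact force between pin and plate above 40 N).
It fails at once if the straight pin is lifted or moved more than 30 mm (distance of gauge from where it was at the start of the episode above 0.03 m).
It fails at once if a bystander is moved more than 30 mm or tipped (distance of any of amber, clear, roll, vial_a, vial_b, spanner from where it was at the start of the episode above 0.03 m or angle between any of amber, clear, roll, vial_a, vial_b's own z axis and vertical above 0.5 rad).
It also fails if it takes over 72 s, if anything falls off the work surface, if the arm or the gripper's body presses on something with over 40 N, if the wrist force passes 120 N, or if a joint passes its speed limit or range.

## Working session

There is one attempt and no reset: what is moved stays moved. The work goes in short steps, Python scripts to look and compute and a shell command to move; the robot and the scene stay as the last step left them, time stands still between calls to the robot, and variables do not carry over. Pictures are saved under pics/ and viewed, about 8 in all and at most 12, crops included, and the job is handed in when it is done.

```bash
mkdir -p pics; cat > h.py <<'E'
import numpy as np, cv2
from workcell import telemetry, viewer, manip, spot_in, mark_of
def w(p,loc):
    return (p["cam_to_world"]@np.r_[loc,1])[:3]
def rep(p,names,f=mark_of):
    for n in names:
        for d in f(n,p)[:4]: 
            l=np.array(d["location"]); q=p["intrinsics"]@np.array([l[0],-l[1],-l[2]]); 
            print(n,round(d["conf"],2),np.round(w(p,l),4),"px",np.round(q[:2]/q[2]))
def save(p,n,crop=None,s=1):
    f=p["frame"][:,:,::-1]
    if crop: f=f[crop[1]:crop[3],crop[0]:crop[2]]
    cv2.imwrite("pics/"+n,cv2.resize(f,None,fx=s,fy=s,interpolation=cv2.INTER_CUBIC))
def proj(p,X):
    c=np.linalg.inv(p["cam_to_world"])@np.r_[X,1]; q=p["intrinsics"]@np.array([c[0],-c[1],-c[2]]); return q[:2]/q[2]
def ray(p,u,v,z):
    d=np.linalg.inv(p["intrinsics"])@np.array([u,v,1.]); d=p["cam_to_world"][:3,:3]@np.array([d[0],-d[1],-d[2]]); o=p["cam_to_world"][:3,3]
    return o+d*(z-o[2])/d[2]
E
python3 - <<'E'
from h import *
a=viewer.camera("scene");b=viewer.camera("top")
im=np.hstack([a["frame"],b["frame"]])
cv2.imwrite("pics/1.png",cv2.resize(a["frame"][:,:,::-1],(800,600)));cv2.imwrite("pics/2.png",cv2.resize(b["frame"][:,:,::-1],(800,600)))
for p in (a,b):
    print(p["cam_to_world"][:3,3]); rep(p,["pin_grip","pin","stand","plate_hole","plate","mount","gauge"])
s=telemetry.get_obs(); print(s)
E
```

```text
[ 0.95588577 -0.68729976  0.99924534]
pin_grip 0.75 [ 0.5049 -0.3118  0.0887] px [164. 254.]
pin_grip 0.6 [ 0.4441 -0.1973  0.0829] px [170. 212.]
pin_grip 0.55 [ 0.5354 -0.2188  0.0921] px [195. 229.]
pin_grip 0.47 [ 0.6254 -0.2159  0.086 ] px [227. 243.]
pin 0.74 [ 0.5887 -0.3074  0.0057] px [198. 282.]
pin 0.66 [ 0.6232 -0.2195  0.0012] px [227. 261.]
pin 0.64 [ 0.4446 -0.2013  0.0013] px [174. 230.]
pin 0.44 [ 0.5064 -0.3091  0.004 ] px [171. 270.]
stand 0.61 [ 0.5337 -0.2227  0.0653] px [195. 236.]
stand 0.6 [ 5.407e-01 -1.858e-01  4.000e-04] px [207. 239.]
stand 0.56 [ 0.5333 -0.2221  0.0105] px [197. 247.]
stand 0.18 [6.893e-01 3.515e-01 6.000e-04] px [330. 133.]
plate_hole 0.74 [0.5866 0.0851 0.066 ] px [266. 162.]
mount 0.71 [ 5.841e-01  9.060e-02 -2.000e-04] px [266. 176.]
gauge 0.57 [ 0.5469 -0.1566  0.0067] px [214. 231.]
[ 0.47394801 -0.04328883  1.28683478]
pin_grip 0.64 [ 0.5886 -0.3031  0.0824] px [332. 208.]
pin_grip 0.57 [ 0.5044 -0.3092  0.0815] px [334. 234.]
pin_grip 0.45 [ 0.5347 -0.2212  0.0837] px [307. 225.]
pin_grip 0.36 [ 0.4464 -0.1989  0.082 ] px [301. 25
[... 560 characters left out ...]
] px [286. 223.]
{'clock': 0.8, 'joint_pos': array([-1.32562017,  0.33220265, -0.06468275,  1.46011597,  0.02163517,
        1.34992292, -0.08849072]), 'joint_velocities': array([-0.00211669,  0.00189266,  0.00195682,  0.00149098,  0.0016756 ,
        0.00013158, -0.0001858 ]), 'tau': array([-8.60409946e-04, -6.25172782e+01,  4.92018415e-02, -3.91799140e+01,
        1.67762814e-02,  1.85357516e-03,  3.29837064e-06]), 'position': array([0.16537393, 0.60273169, 0.2313282 ]), 'ee_rot': array([-0.42877858,  0.56224981,  0.42878576,  0.56228717]), 'ft_force': array([ 0.18022722,  0.51906431, -0.78027595]), 'torque': array([ 0.01644884,  0.01650302, -0.02054039]), 'grip_width': 0.9976465630033193}
```

View pics/1.png

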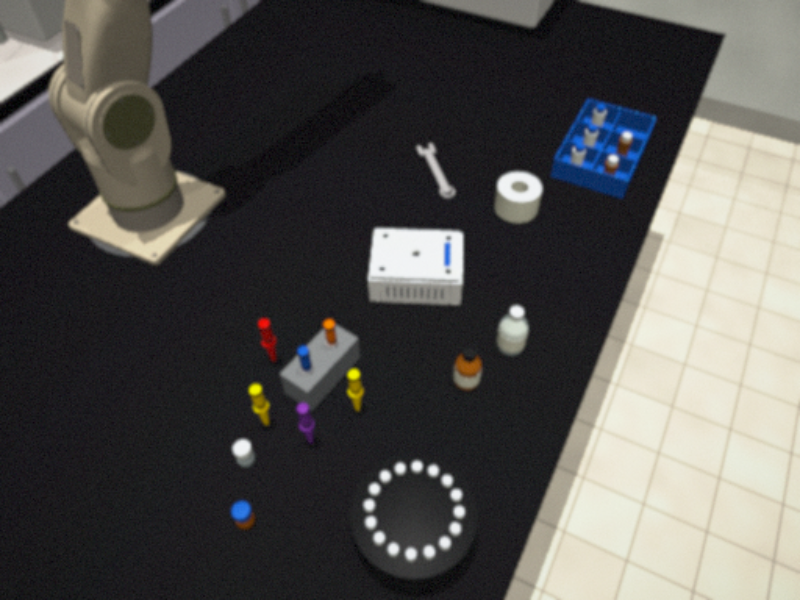

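View pics/2.png

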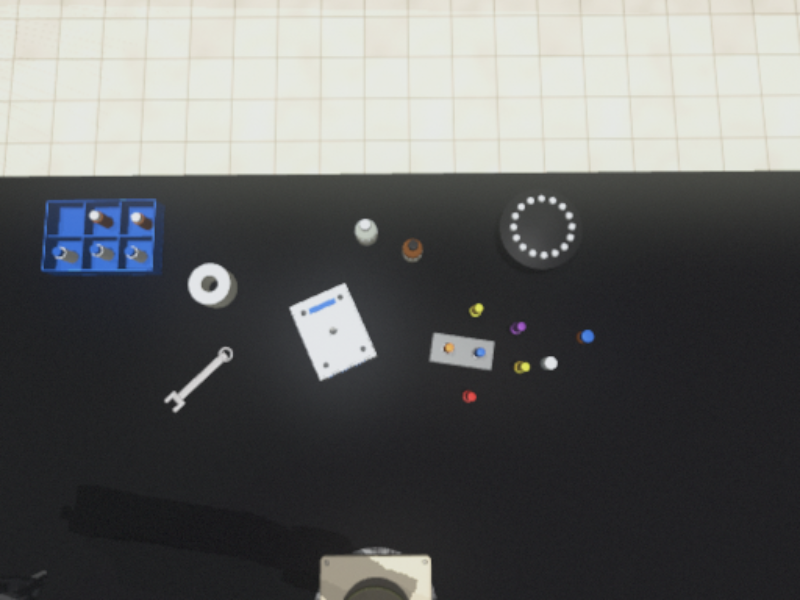

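The blue pin at px (303,355) in the scene view and (480,352) in the top view sits in the grey stand. The orange pin beside it is the gauge. The red, yellow (two) and purple look-alikes stand free on the bench. Next I refine its position by colour and check with one crop.

```bash
python3 - <<'E'
from h import *
from scipy.spatial.transform import Rotation as R
a=viewer.camera("scene");b=viewer.camera("top")
save(a,"3.png",(150,180,270,300),5)
for p,(x0,y0,x1,y1) in ((a,(185,215,205,240)),(b,(295,215,320,235))):
    f=p["frame"][y0:y1,x0:x1].astype(int); m=(f[...,2]>f[...,0]+50)&(f[...,2]>f[...,1]+30)
    v,u=np.nonzero(m); c=(u.mean()+x0,v.mean()+y0); print(m.sum(),c,"grip z.089",ray(p,*c,.089),"top z.114",ray(p,*c,.114))
    print("stripe/plate hole",[np.round(ray(p,*q,.068),4) for q in ([(266,162.5)] if p is a else [(213.3,211.8)])])
s=telemetry.get_obs(); M=R.from_quat(s["ee_rot"]).as_matrix(); print(np.round(M,3))
E
```

```text
89 (np.float64(194.04494382022472), np.float64(226.92134831460675)) grip z.089 [ 0.52920196 -0.21291316  0.089     ] top z.114 [ 0.54092088 -0.22594224  0.114     ]
stripe/plate hole [array([0.5865, 0.0826, 0.068 ])]
28 (np.float64(307.2857142857143), np.float64(225.07142857142858)) grip z.089 [ 0.53439507 -0.22114691  0.089     ] top z.114 [ 0.53313348 -0.21743484  0.114     ]
stripe/plate hole [array([0.5815, 0.0837, 0.068 ])]
[[ 0.    -0.964  0.265]
 [ 0.     0.265  0.964]
 [-1.     0.     0.   ]]
```

View pics/3.png

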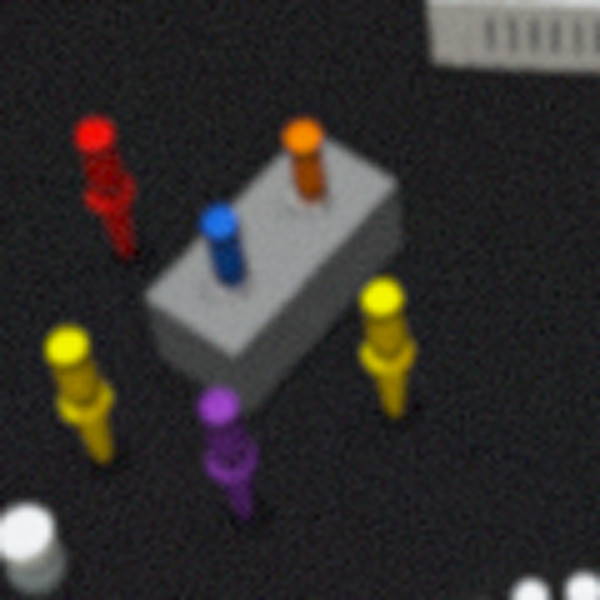

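Image 3 shows the blue handle at crop (220,240), in the stand's near hole, with orange in the far hole. That makes it the right pin, at about (0.534,-0.219).

```bash
python3 -m crank '[[0,[2.3,-3,0.2],[0,0,-0.06]],[0,[2.3,-3,0.2],[0,0,-0.06]],[0,[2.3,-3,0.2],[0,0,-0.06]],[0,[2.3,-3,0.2],[0,0,-0.06]],[0,[2.3,-3,0.2],[0,0,-0.06]],[0,[2.3,-3,0.2],[0,0,-0.06]],[0,[2.3,-3,0.2],[0,0,-0.06]],[0,[2.3,-3,0.2],[0,0,-0.06]],[0,[2.3,-3,0.2],[0,0,-0.06]],[0,[2.3,-3,0.2],[0,0,-0.06]],[0,[2.3,-3,0.2],[0,0,-0.06]],[0,[2.3,-3,0.2],[0,0,-0.06]]]' 40
python3 -m crank '[[0.4,[0.6,-3.8,0],[0,0,-0.065]],[0.4,[0.6,-3.8,0],[0,0,-0.065]],[0.4,[0.6,-3.8,0],[0,0,-0.065]],[0.4,[0.6,-3.8,0],[0,0,-0.065]],[0.4,[0.6,-3.8,0],[0,0,-0.065]],[0.4,[0.6,-3.8,0],[0,0,-0.065]],[0.4,[0.6,-3.8,0],[0,0,-0.065]],[0.4,[0.6,-3.8,0],[0,0,-0.065]],[0.4,[0.6,-3.8,0],[0,0,-0.065]],[0.4,[0.6,-3.8,0],[0,0,-0.065]],[0.4,[0.6,-3.8,0],[0,0,-0.065]],[0.4,[0.6,-3.8,0],[0,0,-0.065]]]'
python3 -m crank '[[0.4,[0,0,0],[0,0,0]],[0.4,[0,0,0],[0,0,0]],[0.4,[0,0,0],[0,0,0]]]'
python3 - <<'E'
from h import *
p=viewer.camera("wrist"); rep(p,["pin_grip","stand","gauge"]); save(p,"4.png",None,1.5)
from scipy.spatial.transform import Rotation as R
s=telemetry.get_obs(); print(s["position"],np.round(R.from_quat(s["ee_rot"]).as_matrix(),3),s["ft_force"]); print(proj(p,[.534,-.219,.089]))
E
```

```text
clock: 1.9
position: [0.4422, 0.2411, 0.2558]
ee_rot: [-0.202, 0.677, 0.202, 0.678]
ft_force: [0.6, 0.7, 0.3]
grip_width: 1.004
clock: 2.9
position: [0.5135, -0.215, 0.2558]
ee_rot: [0.07, 0.703, -0.07, 0.704]
ft_force: [0.9, 0.9, -0.7]
grip_width: 0.595
clock: 3.15
position: [0.5134, -0.2129, 0.2552]
ee_rot: [0.069, 0.704, -0.069, 0.704]
ft_force: [-0.8, 0.2, -0.1]
grip_width: 0.597
pin_grip 0.97 [ 0.5866 -0.3033  0.0872] px [340. 238.]
pin_grip 0.96 [ 0.5052 -0.3099  0.0849] px [265. 256.]
pin_grip 0.76 [ 0.5331 -0.2213  0.088 ] px [277. 174.]
pin_grip 0.59 [ 0.6254 -0.2193  0.0826] px [368. 153.]
stand 0.9 [ 0.5399 -0.1844 -0.0024] px [272. 126.]
gauge 0.74 [ 0.5448 -0.1584  0.006 ] px [272. 104.]
[ 0.51365747 -0.21189645  0.25543532] [[ 0.     0.193  0.981]
 [ 0.001  0.981 -0.193]
 [-1.     0.001  0.   ]] [-0.06856112 -0.05794423  0.17864391]
[277.10060295 171.99307597]
```

View pics/4.png

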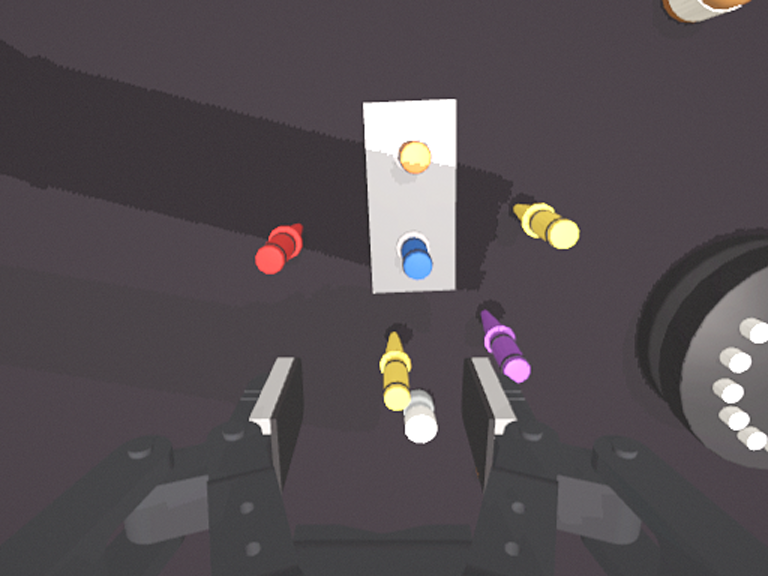

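Image 4 (wrist) shows the blue handle at px (417,258) in the stand, with the neighbours clear of the jaw axis. I descend onto it.

```bash
python3 -m crank '[[0.4,[1.05,-0.4,-1.5],[0,0,0]],[0.4,[1.0,-0.4,-2.5],[0,0,0]],[0.4,[0,0,-2.5],[0,0,0]],[0.4,[0,0,-2.5],[0,0,0]],[0.4,[0,0,-2],[0,0,0]],[0.4,[0,0,0],[0,0,0]],[0.4,[0,0,0],[0,0,0]]]'
python3 - <<'E'
from h import *
p=viewer.camera("wrist"); rep(p,["pin_grip"]); 
f=p["frame"].astype(int); m=((f[...,2]>f[...,0]+50)&(f[...,2]>f[...,1]+30)).astype(np.uint8)
n,l,st,c=cv2.connectedComponentsWithStats(m)
for i in range(1,n):
    if st[i,4]>150: print(st[i],c[i],ray(p,*c[i],.105))
print(telemetry.get_obs()["position"])
E
```

```text
clock: 3.93
position: [0.5336, -0.2205, 0.1453]
ee_rot: [0.069, 0.704, -0.069, 0.703]
ft_force: [0.2, 0.3, 0.8]
grip_width: 0.595
pin_grip 0.95 [ 0.4453 -0.1969  0.0856] px [119. 200.]
pin_grip 0.86 [ 0.5299 -0.2179  0.0882] px [250. 207.]
pin_grip 0.72 [ 0.5041 -0.3091  0.0841] px [240. 322.]
[242 185  27  24 389] [254.97429306 196.35989717] [ 0.53602378 -0.20560911  0.105     ]
[240 204  31  32 726] [254.81955923 219.47796143] [ 0.53301228 -0.22024761  0.105     ]
[ 0.53469791 -0.22121053  0.14695376]
```

```bash
python3 -m crank '[[0.4,[-0.05,0,-1.5],[0,0,0]],[0.4,[0,0,-2],[0,0,0]],[0.4,[0,0,-2],[0,0,0]],[0.4,[0,0,-1.2],[0,0,0]],[0.4,[0,0,-0.7],[0,0,0]],[0.4,[0,0,0],[0,0,0]]]'
python3 -m crank '[[0.7,[0,0,0],[0,0,0]],[0.85,[0,0,0],[0,0,0]],[0.95,[0,0,0],[0,0,0]],[0.95,[0,0,0],[0,0,0]],[0.95,[0,0,0],[0,0,0]],[0.95,[0,0,0],[0,0,0]]]' 40
```

```text
clock: 4.53
position: [0.5333, -0.2211, 0.071]
ee_rot: [0.069, 0.704, -0.069, 0.703]
ft_force: [0.8, 0.6, 0.0]
grip_width: 0.601
clock: 5.03
position: [0.5341, -0.2215, 0.0725]
ee_rot: [0.07, 0.703, -0.07, 0.704]
ft_force: [-1.4, 0.6, 5.8]
grip_width: 0.201
```

```bash
python3 -m crank '[[0.95,[0,0,0.5],[0,0,0]],[0.95,[0,0,1],[0,0,0]],[0.95,[0,0,2],[0,0,0]],[0.95,[0,0,2],[0,0,0]],[0.95,[0,0,2],[0,0,0]],[0.95,[0,0,2],[0,0,0]],[0.95,[0,0,1],[0,0,0]],[0.95,[0,0,0],[0,0,0]],[0.95,[0,0,0],[0,0,0]]]'
python3 - <<'E'
from h import *
a=viewer.camera("scene");p=viewer.camera("wrist")
im=np.hstack([cv2.resize(a["frame"][110:300,110:300],(400,400)),cv2.resize(p["frame"][:,64:448],(400,400))]); cv2.imwrite("pics/5.png",im[:,:,::-1])
rep(a,["pin","pin_grip","pin_collar"]); rep(p,["pin","pin_grip","pin_collar"]); print(telemetry.get_obs()["position"])
E
```

```text
clock: 5.78
position: [0.5334, -0.2211, 0.1764]
ee_rot: [0.07, 0.703, -0.069, 0.704]
ft_force: [-0.0, -0.2, -2.2]
grip_width: 0.197
pin 0.67 [ 0.508  -0.3102  0.0026] px [171. 271.]
pin 0.65 [ 0.6247 -0.2212  0.0014] px [228. 262.]
pin 0.63 [ 0.5328 -0.22    0.1113] px [193. 225.]
pin 0.45 [ 0.4434 -0.2016  0.0017] px [174. 230.]
pin_grip 0.65 [ 0.5883 -0.3034  0.0845] px [195. 266.]
pin_grip 0.61 [ 0.5133 -0.3746  0.0038] px [158. 292.]
pin_grip 0.57 [ 0.5327 -0.2183  0.1944] px [189. 204.]
pin_grip 0.51 [ 0.5071 -0.3073  0.0878] px [166. 253.]
pin_collar 0.7 [ 0.6285 -0.2189  0.0582] px [228. 250.]
pin_collar 0.59 [ 0.5842 -0.3072  0.055 ] px [194. 272.]
pin_collar 0.54 [ 0.5319 -0.2215  0.1632] px [189. 212.]
pin_collar 0.45 [ 0.4466 -0.1981  0.0493] px [172. 220.]
pin 0.77 [ 0.5891 -0.3039  0.0019] px [322. 232.]
pin 0.75 [ 0.6224 -0.2171  0.0018] px [343. 147.]
pin 0.73 [ 0.5343 -0.2149  0.1087] px [256. 196.]
pin 0.57 [ 0.439  -0.1927 -0.0005] px [158. 159.]
pin_grip 0.96 [ 0.5859 -0.3006  0.0891] px [339. 275.]
pin_grip 0.84 [ 0.5303 -0.2202  0.1901] px [250. 266.]
pin_grip 0.79 [ 0.4425 -0.1964  0.0865] px [131. 187.]
pin_grip 0.55 [ 0.6218 -0.2155  0.0821] px [371. 164.]
pin_collar 0.93 [ 0.5856 -0.3003  0.0526] px [329. 253.]
pin_collar 0.81 [ 0.5299 -0.2188  0.1643] px [249. 238.]
pin_collar 0.75 [ 0.6226 -0.218   0.0567] px [361. 160.]
pin_collar 0.71 [ 0.4455 -0.1964  0.0569] px [147. 176.]
[ 0.53315345 -0.22121222  0.17584137]
```

View pics/5.png

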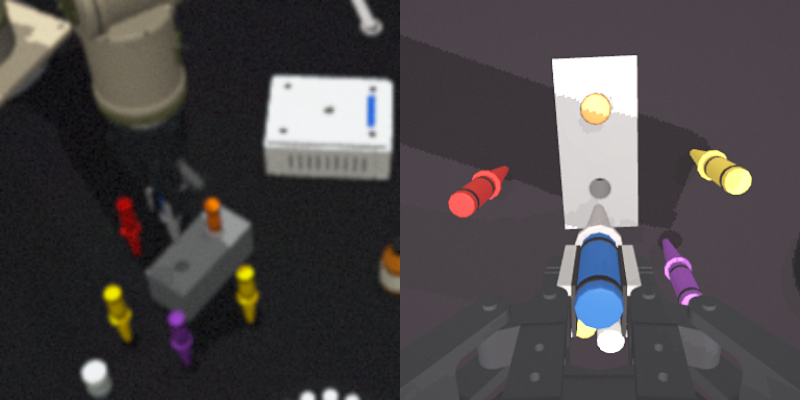

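Image 5: the stand's near hole is empty and the blue pin hangs upright between the pads, with its handle at (600,270). I carry it over the plate, staying high over the gauge.

```bash
python3 -m crank '[[0.95,[0,0,2.5],[0,0,0]],[0.95,[0,0,2.5],[0,0,0]],[0.95,[0.3,2.3,0],[0,0,0]],[0.95,[0.5,3.3,0],[0,0,0]],[0.95,[0.5,3.3,0],[0,0,0]],[0.95,[0.5,3.3,0],[0,0,0]],[0.95,[0.5,3.3,0],[0,0,0]],[0.95,[0.5,3.3,0],[0,0,0]],[0.95,[0.5,3.3,0],[0,0,0]],[0.95,[0.5,3.3,0],[0,0,0]],[0.95,[0.5,2.9,0],[0,0,0]],[0.95,[0.5,2.3,0],[0,0,0]]]'
python3 -m crank '[[0.95,[0,0,-1],[0,0,0]],[0.95,[0,0,-2],[0,0,0]],[0.95,[0,0,-2],[0,0,0]],[0.95,[0,0,-1],[0,0,0]],[0.95,[0,0,0],[0,0,0]],[0.95,[0,0,0],[0,0,0]]]'
python3 - <<'E'
from h import *
b=viewer.camera("top");a=viewer.camera("scene");p=viewer.camera("wrist")
for q in (a,b,p): rep(q,["pin","pin_collar","plate_hole","mount"]);print()
save(p,"6.png",(100,60,420,300),2.5)
print(telemetry.get_obs()["position"],proj(p,[.5335+.049,.084,.068]))
E
```

```text
clock: 7.18
position: [0.5812, 0.0879, 0.226]
ee_rot: [0.069, 0.704, -0.069, 0.704]
ft_force: [1.1, 0.4, -0.7]
grip_width: 0.195
clock: 7.68
position: [0.5813, 0.0844, 0.1664]
ee_rot: [0.07, 0.704, -0.07, 0.703]
ft_force: [0.0, 0.5, 0.4]
grip_width: 0.201
pin 0.67 [0.5811 0.0866 0.1051] px [265. 152.]
pin 0.64 [ 0.4417 -0.2029 -0.0006] px [173. 231.]
pin 0.54 [ 0.5074 -0.3104  0.0021] px [171. 271.]
pin 0.5 [ 0.59   -0.306   0.0057] px [199. 282.]
pin_collar 0.63 [0.5823 0.0858 0.1582] px [265. 139.]
pin_collar 0.5 [ 0.6253 -0.2172  0.0596] px [227. 249.]
pin_collar 0.48 [ 0.5066 -0.31    0.0519] px [167. 261.]
pin_collar 0.46 [ 0.5828 -0.3054  0.0592] px [194. 270.]
plate_hole 0.97 [0.5872 0.0841 0.0686] px [266. 162.]
plate_hole 0.24 [ 0.5477 -0.1553  0.0074] px [215. 231.]
mount 0.66 [ 5.848e-01  8.770e-02 -4.000e-04] px [266. 176.]

pin 0.55 [ 0.5457 -0.1553  0.0069] px [285. 223.]
pin 0.47 [ 0.5899 -0.3028  0.005 ] px [327. 210.]
pin 0.43 [ 0.4457 -0.2011  0.0028] px [298. 252.]
pin 0.38 [ 0.4988 -0.311  -0.0031] px [330. 237.]
pin_collar 0.53 [ 0.5465 -0.157   0.0078] px [285. 223.]
pin_collar 0.5 [ 0.4446 -0.2018  0.0535] px [301. 253.]
pin_collar 0.49 [ 0.5032 -0.3092  0.0577] px [333. 235.]
pin_collar 0.47 [ 0.6241 -0.2222  0.0505] px [305. 199.]
plate_hole 0.73 [0.5781 0.0859 0.065 ] px [213. 213.]

pin 0.87 [0.5848 0.0884 0.1003] px [258. 199.]
pin_collar 0.88 [0.5789 0.0881 0.1531] px [249. 233.]
plate_hole 0.76 [0.5814 0.0849 0.0676] px [254. 190.]
mount 0.64 [0.5837 0.0901 0.0009] px [256. 164.]

[0.5813676  0.08477844 0.1663457 ] [256.05913874 191.12316849]
```

View pics/6.png

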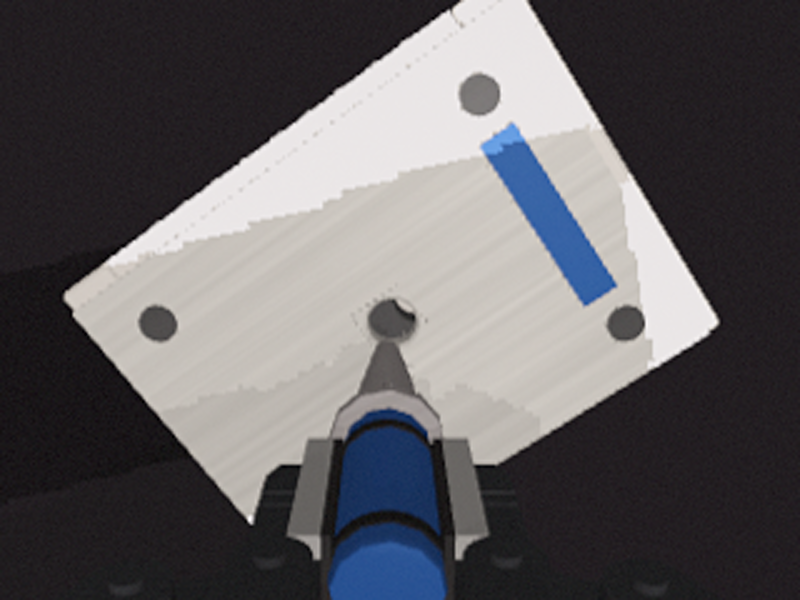

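```bash
python3 - <<'E'
from h import *
p=viewer.camera("wrist"); f=p["frame"][165:215,225:290]
g=cv2.cvtColor(f,cv2.COLOR_RGB2GRAY).astype(float)
g=np.clip(255*(g/g.max())**0.6,0,255).astype(np.uint8)
cv2.imwrite("pics/7.png",cv2.resize(g,None,fx=12,fy=12,interpolation=cv2.INTER_CUBIC))
print("hole",ray(p,256.8,187.2,.068),"tip",ray(p,256.4,198,.0998), p["cam_to_world"][:3,3])
c=p["cam_to_world"][:3,:3]; print(np.round(c,2))
E
```

```text
hole [0.58292656 0.08753319 0.068     ] tip [0.5828255  0.08954711 0.0998    ] [0.59567346 0.16023511 0.30997959]
[[ 0.98  0.19  0.06]
 [-0.2   0.94  0.29]
 [ 0.   -0.3   0.95]]
```

View pics/7.png

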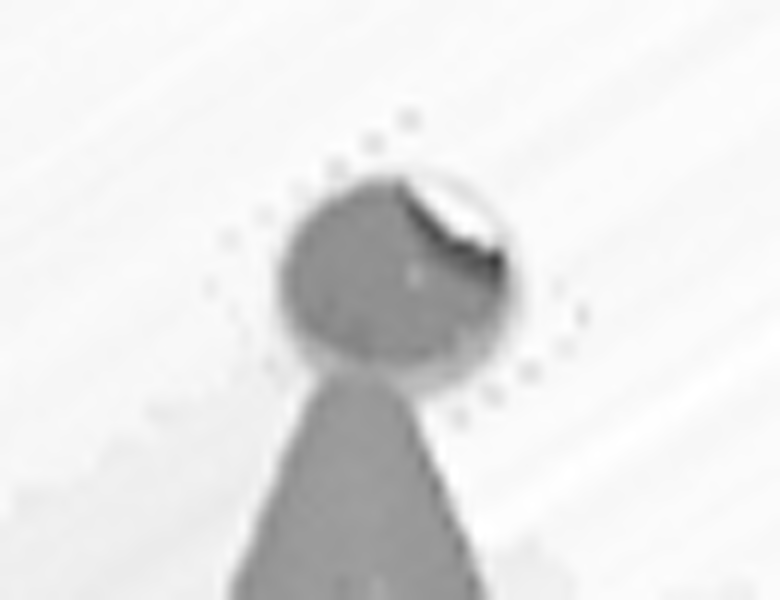

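Image 7 shows the plate hole centred at crop (398,287) with the tip at (365,375). At the upper right of the hole an arc bounds a lens. It fits a ~16 mm circle centred about 9–10 mm off, towards world (+0.83,+0.55), which is likely the seat hole. I centre the tip and go down slowly.

```bash
python3 -m crank '[[0.95,[0.15,-0.1,-0.5],[0,0,0]],[0.95,[0,0,-1],[0,0,0]],[0.95,[0,0,-0.8],[0,0,0]],[0.95,[0,0,-0.3],[0,0,0]],[0.95,[0,0,-0.1],[0,0,0]],[0.95,[0,0,0],[0,0,0]]]'
python3 -m crank '[[0.95,[0,0,-0.1],[0,0,0]],[0.95,[0,0,-0.1],[0,0,0]],[0.95,[0,0,-0.1],[0,0,0]],[0.95,[0,0,-0.1],[0,0,0]],[0.95,[0,0,-0.1],[0,0,0]],[0.95,[0,0,0],[0,0,0]]]'
python3 - <<'E'
from h import *
p=viewer.camera("wrist"); f=p["frame"][150:260,205:305]
cv2.imwrite("pics/8.png",cv2.resize(f[:,:,::-1],None,fx=5,fy=5,interpolation=cv2.INTER_CUBIC))
s=telemetry.get_obs(); print(s["position"],s["ft_force"])
E
```

```text
clock: 8.98
position: [0.5826, 0.0836, 0.1388]
ee_rot: [0.069, 0.704, -0.07, 0.703]
ft_force: [0.1, -0.5, -1.3]
grip_width: 0.2
clock: 9.48
position: [0.5828, 0.0838, 0.1342]
ee_rot: [0.069, 0.704, -0.07, 0.704]
ft_force: [1.2, -0.2, -0.7]
grip_width: 0.2
[0.58283096 0.0837333  0.13426705] [ 0.19808384  0.14871526 -1.12631167]
```

View pics/8.png

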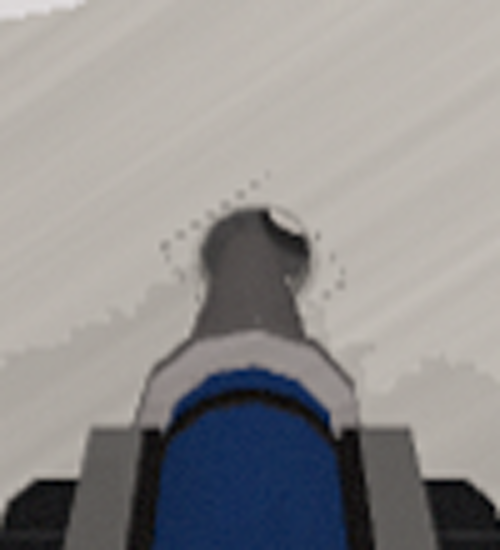

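Image 8: the tip at (248,235) is inside the mouth of the hole, which spans x 203–310, and the lens is still at the upper right. I keep lowering.

```bash
python3 -m crank '[[0.95,[0.1,0,-0.05],[0,0,0]],[0.95,[0,0,-0.1],[0,0,0]],[0.95,[0,0,-0.1],[0,0,0]],[0.95,[0,0,-0.1],[0,0,0]],[0.95,[0,0,0],[0,0,0]]]'
python3 -m crank '[[0.95,[0,0,-0.1],[0,0,0]],[0.95,[0,0,-0.1],[0,0,0]],[0.95,[0,0,0],[0,0,0]]]'
python3 -m crank '[[0.95,[0,0,-0.07],[0,0,0]],[0.95,[0,0,-0.07],[0,0,0]],[0.95,[0,0,0],[0,0,0]]]'
```

```text
clock: 9.95
position: [0.5837, 0.0837, 0.1306]
ee_rot: [0.07, 0.704, -0.07, 0.704]
ft_force: [0.2, -0.3, -0.1]
grip_width: 0.204
clock: 10.2
position: [0.5838, 0.0837, 0.1286]
ee_rot: [0.07, 0.704, -0.07, 0.704]
ft_force: [0.7, 0.3, -1.1]
grip_width: 0.199
clock: 10.45
position: [0.5838, 0.0838, 0.1273]
ee_rot: [0.069, 0.704, -0.07, 0.704]
ft_force: [-0.5, 0.4, -0.0]
grip_width: 0.2
```

```bash
python3 -m crank '[[0.95,[0,0,-0.05],[0,0,0]],[0.95,[0,0,-0.05],[0,0,0]],[0.95,[0,0,0],[0,0,0]]]'
python3 -m crank '[[0.95,[0,0,-0.05],[0,0,0]],[0.95,[0,0,0],[0,0,0]]]'
python3 -m crank '[[0.95,[0,0,-0.04],[0,0,0]],[0.95,[0,0,0],[0,0,0]]]'
```

```text
clock: 10.7
position: [0.5838, 0.0837, 0.1263]
ee_rot: [0.07, 0.704, -0.07, 0.704]
ft_force: [0.4, -0.2, -1.3]
grip_width: 0.197
clock: 10.87
position: [0.5838, 0.0837, 0.1259]
ee_rot: [0.07, 0.704, -0.07, 0.704]
ft_force: [-0.7, 0.5, -0.9]
grip_width: 0.2
clock: 11.03
position: [0.5839, 0.0838, 0.1256]
ee_rot: [0.07, 0.704, -0.069, 0.704]
ft_force: [-0.1, 0.4, 0.3]
grip_width: 0.196
```

```bash
python3 -m crank '[[0.95,[0,0,-0.04],[0,0,0]],[0.95,[0,0,0],[0,0,0]]]'
python3 -m crank '[[0.95,[0,0,-0.04],[0,0,0]],[0.95,[0,0,0],[0,0,0]]]'
python3 -m crank '[[0.95,[0,0,-0.04],[0,0,0]],[0.95,[0,0,0],[0,0,0]]]'
```

```text
clock: 11.2
position: [0.584, 0.0838, 0.1255]
ee_rot: [0.07, 0.704, -0.069, 0.704]
ft_force: [-1.1, -0.0, 3.6]
grip_width: 0.202
clock: 11.37
position: [0.5841, 0.0838, 0.1254]
ee_rot: [0.07, 0.703, -0.069, 0.704]
ft_force: [-0.8, -0.5, 6.5]
grip_width: 0.198
clock: 11.53
position: [0.5843, 0.0838, 0.1253]
ee_rot: [0.07, 0.703, -0.069, 0.704]
ft_force: [-3.3, -0.0, 9.6]
grip_width: 0.198
```

Contact is at TCP z 0.1255, so the tip is at 59 mm, on the seat face as expected. The stiffness is about 7.5 N/mm. I now slide towards (+0.83,+0.55) with light pressure.

```bash
python3 -m crank '[[0.95,[0.08,0.05,0.05],[0,0,0]],[0.95,[0.08,0.05,0],[0,0,0]],[0.95,[0.08,0.05,0],[0,0,0]],[0.95,[0,0,0],[0,0,0]]]'
python3 -m crank '[[0.95,[0.08,0.05,0],[0,0,0]],[0.95,[0.08,0.05,0],[0,0,0]],[0.95,[0,0,0],[0,0,0]]]'
```

```text
clock: 11.87
position: [0.5854, 0.0847, 0.1252]
ee_rot: [0.069, 0.704, -0.07, 0.703]
ft_force: [-7.5, -1.7, 10.9]
grip_width: 0.194
clock: 12.12
position: [0.5872, 0.0854, 0.1251]
ee_rot: [0.069, 0.704, -0.07, 0.703]
ft_force: [-5.7, -2.5, 7.9]
grip_width: 0.201
```

```bash
python3 -m crank '[[0.95,[0.08,0.05,0],[0,0,0]],[0.95,[0.08,0.05,0],[0,0,0]],[0.95,[0,0,0],[0,0,0]]]'
python3 -m crank '[[0.95,[0.08,0.05,0],[0,0,0]],[0.95,[0.08,0.05,0],[0,0,0]],[0.95,[0,0,0],[0,0,0]]]'
```

```text
clock: 12.37
position: [0.5881, 0.0861, 0.125]
ee_rot: [0.069, 0.705, -0.07, 0.702]
ft_force: [-9.0, -2.9, 11.5]
grip_width: 0.197
clock: 12.62
position: [0.5898, 0.0873, 0.1247]
ee_rot: [0.069, 0.705, -0.07, 0.703]
ft_force: [-6.1, -3.1, 4.4]
grip_width: 0.196
```

```bash
python3 -m crank '[[0.95,[0.08,0.05,0],[0,0,0]],[0.95,[0,0,-0.03],[0,0,0]]]'
python3 -m crank '[[0.95,[0.08,0.05,-0.03],[0,0,0]],[0.95,[0,0,-0.03],[0,0,0]]]'
```

```text
clock: 12.78
position: [0.5907, 0.0877, 0.1244]
ee_rot: [0.069, 0.705, -0.07, 0.703]
ft_force: [-6.2, -3.3, 6.9]
grip_width: 0.199
clock: 12.95
position: [0.5914, 0.088, 0.1238]
ee_rot: [0.069, 0.705, -0.07, 0.703]
ft_force: [-7.7, -3.5, 7.6]
grip_width: 0.2
```

```bash
python3 -m crank '[[0.95,[0,0,-0.05],[0,0,0]],[0.95,[0,0,-0.05],[0,0,0]],[0.95,[0,0,0],[0,0,0]]]'
python3 -m crank '[[0.95,[0,0,-0.05],[0,0,0]],[0.95,[0,0,-0.05],[0,0,0]],[0.95,[0,0,0],[0,0,0]]]'
```

```text
clock: 13.2
position: [0.5913, 0.0877, 0.1226]
ee_rot: [0.069, 0.705, -0.071, 0.703]
ft_force: [-5.5, -5.0, 5.8]
grip_width: 0.198
clock: 13.45
position: [0.5914, 0.0877, 0.1217]
ee_rot: [0.069, 0.705, -0.071, 0.703]
ft_force: [-5.5, -3.2, 4.7]
grip_width: 0.199
```

```bash
python3 -m crank '[[0.95,[0,0,-0.08],[0,0,0]],[0.95,[0,0,-0.08],[0,0,0]],[0.95,[0,0,-0.08],[0,0,0]],[0.95,[0,0,0],[0,0,0]]]'
python3 -m crank '[[0.95,[0,0,-0.08],[0,0,0]],[0.95,[0,0,-0.08],[0,0,0]],[0.95,[0,0,-0.08],[0,0,0]],[0.95,[0,0,0],[0,0,0]]]'
```

```text
clock: 13.78
position: [0.5915, 0.0877, 0.1192]
ee_rot: [0.069, 0.705, -0.071, 0.703]
ft_force: [-3.4, -4.1, 3.5]
grip_width: 0.2
clock: 14.12
position: [0.5915, 0.0878, 0.1168]
ee_rot: [0.069, 0.705, -0.071, 0.703]
ft_force: [-4.4, -3.6, 3.0]
grip_width: 0.2
```

The tip is below 52 mm with low force, so it is in the seat hole. I continue down.

```bash
python3 -m crank '[[0.95,[0,0,-0.08],[0,0,0]],[0.95,[0,0,-0.08],[0,0,0]],[0.95,[0,0,-0.08],[0,0,0]],[0.95,[0,0,-0.08],[0,0,0]],[0.95,[0,0,0],[0,0,0]]]'
python3 -m crank '[[0.95,[0,0,-0.08],[0,0,0]],[0.95,[0,0,-0.08],[0,0,0]],[0.95,[0,0,-0.08],[0,0,0]],[0.95,[0,0,-0.08],[0,0,0]],[0.95,[0,0,0],[0,0,0]]]'
```

```text
clock: 14.53
position: [0.5915, 0.0877, 0.1136]
ee_rot: [0.069, 0.705, -0.071, 0.703]
ft_force: [-4.0, -4.0, 3.3]
grip_width: 0.202
clock: 14.95
position: [0.5915, 0.0877, 0.1104]
ee_rot: [0.069, 0.705, -0.071, 0.703]
ft_force: [-5.2, -3.2, 2.8]
grip_width: 0.196
```

```bash
python3 -m crank '[[0.95,[0,0,-0.08],[0,0,0]],[0.95,[0,0,-0.08],[0,0,0]],[0.95,[0,0,-0.08],[0,0,0]],[0.95,[0,0,-0.08],[0,0,0]],[0.95,[0,0,0],[0,0,0]]]'
python3 -m crank '[[0.95,[0,0,-0.08],[0,0,0]],[0.95,[0,0,-0.08],[0,0,0]],[0.95,[0,0,-0.08],[0,0,0]],[0.95,[0,0,0],[0,0,0]]]'
```

```text
clock: 15.37
position: [0.5915, 0.0877, 0.1072]
ee_rot: [0.069, 0.705, -0.071, 0.703]
ft_force: [-4.2, -3.1, 3.8]
grip_width: 0.198
clock: 15.7
position: [0.5916, 0.0878, 0.1049]
ee_rot: [0.069, 0.704, -0.071, 0.703]
ft_force: [-4.5, -3.7, 3.4]
grip_width: 0.197
```

```bash
python3 -m crank '[[0.95,[0,0,-0.08],[0,0,0]],[0.95,[0,0,-0.08],[0,0,0]],[0.95,[0,0,-0.08],[0,0,0]],[0.95,[0,0,0],[0,0,0]]]'
python3 -m crank '[[0.95,[0,0,-0.08],[0,0,0]],[0.95,[0,0,-0.08],[0,0,0]],[0.95,[0,0,-0.08],[0,0,0]],[0.95,[0,0,0],[0,0,0]]]'
```

```text
clock: 16.03
position: [0.5917, 0.0878, 0.1026]
ee_rot: [0.069, 0.704, -0.071, 0.703]
ft_force: [-4.5, -4.0, 4.4]
grip_width: 0.198
clock: 16.37
position: [0.592, 0.0881, 0.1]
ee_rot: [0.069, 0.704, -0.07, 0.703]
ft_force: [-2.1, -3.1, 0.9]
grip_width: 0.202
```

```bash
python3 -m crank '[[0.95,[0.02,0.01,-0.08],[0,0,0]],[0.95,[0,0,-0.08],[0,0,0]],[0.95,[0,0,0],[0,0,0]]]'
python3 -m crank '[[0.95,[0.02,0.01,-0.08],[0,0,0]],[0.95,[0,0,-0.08],[0,0,0]],[0.95,[0,0,0],[0,0,0]]]'
```

```text
clock: 16.62
position: [0.5925, 0.0884, 0.0985]
ee_rot: [0.069, 0.704, -0.07, 0.703]
ft_force: [-3.0, -4.4, 3.5]
grip_width: 0.201
clock: 16.87
position: [0.5927, 0.0884, 0.097]
ee_rot: [0.069, 0.704, -0.07, 0.703]
ft_force: [-4.1, -3.6, 3.7]
grip_width: 0.198
```

```bash
python3 -m crank '[[0.95,[0.02,0.01,-0.08],[0,0,0]],[0.95,[0,0,-0.08],[0,0,0]],[0.95,[0,0,0],[0,0,0]]]'
python3 -m crank '[[0.95,[0.0,0.0,-0.08],[0,0,0]],[0.95,[0,0,-0.08],[0,0,0]],[0.95,[0,0,0],[0,0,0]]]'
```

```text
clock: 17.12
position: [0.593, 0.0883, 0.0955]
ee_rot: [0.069, 0.704, -0.07, 0.703]
ft_force: [-4.1, -3.4, 4.3]
grip_width: 0.199
clock: 17.37
position: [0.593, 0.0882, 0.0941]
ee_rot: [0.069, 0.704, -0.07, 0.703]
ft_force: [-4.4, -5.6, 4.7]
grip_width: 0.196
```

```bash
python3 -m crank '[[0.95,[0,-0.02,-0.06],[0,0,0]],[0.95,[0,0,-0.06],[0,0,0]],[0.95,[0,0,0],[0,0,0]]]'
python3 -m crank '[[0.95,[0.0,0.0,-0.06],[0,0,0]],[0.95,[0,0,-0.06],[0,0,0]],[0.95,[0,0,0],[0,0,0]]]'
```

```text
clock: 17.62
position: [0.5931, 0.0881, 0.0929]
ee_rot: [0.069, 0.704, -0.07, 0.703]
ft_force: [-4.7, -4.6, 4.5]
grip_width: 0.201
clock: 17.87
position: [0.593, 0.0881, 0.0917]
ee_rot: [0.069, 0.704, -0.07, 0.703]
ft_force: [-4.0, -4.2, 5.0]
grip_width: 0.198
```

```bash
python3 -m crank '[[0.95,[-0.02,-0.02,-0.06],[0,0,0]],[0.95,[0,0,-0.06],[0,0,0]],[0.95,[0,0,-0.06],[0,0,0]],[0.95,[0,0,0],[0,0,0]]]'
python3 -m crank '[[0.95,[0.0,0.0,-0.06],[0,0,0]],[0.95,[0,0,-0.06],[0,0,0]],[0.95,[0,0,0],[0,0,0]]]'
```

```text
clock: 18.2
position: [0.593, 0.0879, 0.09]
ee_rot: [0.069, 0.704, -0.07, 0.704]
ft_force: [-3.3, -4.0, 5.5]
grip_width: 0.198
clock: 18.45
position: [0.593, 0.0879, 0.0888]
ee_rot: [0.069, 0.704, -0.07, 0.704]
ft_force: [-4.4, -4.4, 6.6]
grip_width: 0.201
```

```bash
python3 -m crank '[[0.95,[-0.02,-0.02,-0.06],[0,0,0]],[0.95,[0,0,-0.06],[0,0,0]],[0.95,[0,0,-0.06],[0,0,0]],[0.95,[0,0,0],[0,0,0]]]'
python3 -m crank '[[0.95,[0.0,0.0,-0.06],[0,0,0]],[0.95,[0,0,-0.06],[0,0,0]],[0.95,[0,0,-0.06],[0,0,0]],[0.95,[0,0,0],[0,0,0]]]'
```

```text
clock: 18.78
position: [0.5929, 0.0878, 0.087]
ee_rot: [0.069, 0.704, -0.07, 0.704]
ft_force: [-2.8, -4.5, 6.4]
grip_width: 0.203
clock: 19.12
position: [0.5929, 0.0878, 0.0853]
ee_rot: [0.069, 0.704, -0.07, 0.704]
ft_force: [-4.0, -4.3, 6.5]
grip_width: 0.201
```

```bash
python3 -m crank '[[0.95,[0,-0.02,-0.06],[0,0,0]],[0.95,[0,0,-0.06],[0,0,0]],[0.95,[0,0,-0.06],[0,0,0]],[0.95,[0,0,0],[0,0,0]]]'
python3 -m crank '[[0.95,[0.0,0.0,-0.05],[0,0,0]],[0.95,[0,0,-0.05],[0,0,0]],[0.95,[0,0,-0.05],[0,0,0]],[0.95,[0,0,0],[0,0,0]]]'
```

```text
clock: 19.45
position: [0.5929, 0.0877, 0.0834]
ee_rot: [0.07, 0.704, -0.07, 0.704]
ft_force: [-3.4, -4.9, 6.2]
grip_width: 0.202
clock: 19.78
position: [0.5929, 0.0876, 0.082]
ee_rot: [0.07, 0.704, -0.07, 0.704]
ft_force: [-4.4, -4.2, 6.1]
grip_width: 0.194
```

```bash
python3 -m crank '[[0.95,[0,0,-0.05],[0,0,0]],[0.95,[0,0,-0.05],[0,0,0]],[0.95,[0,0,0],[0,0,0]]]'
python3 -m crank '[[0.95,[0.0,0.0,-0.04],[0,0,0]],[0.95,[0,0,-0.04],[0,0,0]],[0.95,[0,0,0],[0,0,0]]]'
python3 -m crank '[[0.95,[0.0,0.0,-0.04],[0,0,0]],[0.95,[0,0,0],[0,0,0]]]'
```

```text
clock: 20.03
position: [0.5929, 0.0876, 0.081]
ee_rot: [0.069, 0.704, -0.07, 0.704]
ft_force: [-3.9, -4.6, 5.7]
grip_width: 0.2
clock: 20.28
position: [0.5929, 0.0876, 0.0806]
ee_rot: [0.07, 0.704, -0.07, 0.704]
ft_force: [-6.2, -4.2, 10.4]
grip_width: 0.2
clock: 20.45
position: [0.593, 0.0876, 0.0806]
ee_rot: [0.07, 0.704, -0.07, 0.704]
ft_force: [-7.5, -4.8, 15.1]
grip_width: 0.201
```

It stops at TCP z 0.0806 (home is expected at 0.0805) and the force now rises sharply, so the pin is home. I ease off, release and look.

```bash
python3 -m crank '[[0.95,[0,0,0.05],[0,0,0]],[0.75,[0,0,0],[0,0,0]],[0.6,[0,0,0],[0,0,0]],[0.4,[0,0,0],[0,0,0]],[0.4,[0,0,0],[0,0,0]],[0.4,[0,0,0],[0,0,0]]]'
python3 -m crank '[[0.4,[0,0,1],[0,0,0]],[0.4,[0,0,1.5],[0,0,0]],[0.4,[0,0,2],[0,0,0]],[0.4,[0,0,2],[0,0,0]],[0.4,[0,0,2],[0,0,0]],[0.4,[0,0,2],[0,0,0]],[0.4,[0,0,1],[0,0,0]],[0.4,[0,0,0],[0,0,0]],[0.4,[0,0,0],[0,0,0]]]'
python3 - <<'E'
from h import *
a=viewer.camera("scene");p=viewer.camera("wrist")
for q in (a,p): rep(q,["pin_collar","pin_grip","plate_hole","plate","mount"]);print()
im=np.hstack([cv2.resize(a["frame"][110:210,210:310],(400,400),interpolation=2),cv2.resize(p["frame"][60:360,100:400],(400,400))]); cv2.imwrite("pics/9.png",im[:,:,::-1])
s=telemetry.get_obs(); print(s["position"],s["ft_force"],s["clock"])
E
```

```text
clock: 20.95
position: [0.5929, 0.0891, 0.0798]
ee_rot: [0.069, 0.704, -0.069, 0.704]
ft_force: [0.1, -0.4, 0.5]
grip_width: 0.594
clock: 21.7
position: [0.5929, 0.0889, 0.1949]
ee_rot: [0.07, 0.704, -0.069, 0.704]
ft_force: [-1.1, 0.2, -0.1]
grip_width: 0.601
pin_collar 0.69 [ 0.6262 -0.2177  0.0598] px [227. 249.]
pin_collar 0.6 [ 0.5076 -0.3102  0.0494] px [168. 262.]
pin_collar 0.48 [ 0.5845 -0.3099  0.0557] px [194. 273.]
pin_grip 0.61 [ 0.447  -0.1969  0.0849] px [171. 212.]
pin_grip 0.55 [ 0.5039 -0.3088  0.0893] px [164. 252.]
pin_grip 0.52 [ 0.5874 -0.3044  0.0823] px [195. 266.]
pin_grip 0.48 [ 0.6275 -0.2137  0.0856] px [228. 243.]
plate_hole 0.78 [0.593  0.0896 0.0692] px [269. 161.]
plate 0.8 [0.5927 0.0911 0.0608] px [269. 163.]
mount 0.73 [ 0.5835  0.0875 -0.003 ] px [266. 177.]

pin_collar 0.93 [0.5914 0.0914 0.065 ] px [254. 178.]
pin_grip 0.85 [0.5888 0.0853 0.0983] px [252. 197.]
plate_hole 0.71 [0.592  0.0895 0.0698] px [255. 181.]
plate 0.57 [0.5916 0.0894 0.0649] px [254. 180.]
plate 0.22 [0.5915 0.0881 0.0684] px [255. 182.]
mount 0.63 [0.5892 0.0875 0.0976] px [252. 194.]

[0.59287811 0.08871957 0.19488928] [ 0.87979398  0.28022688 -0.22073213] 22.3
```

View pics/9.png

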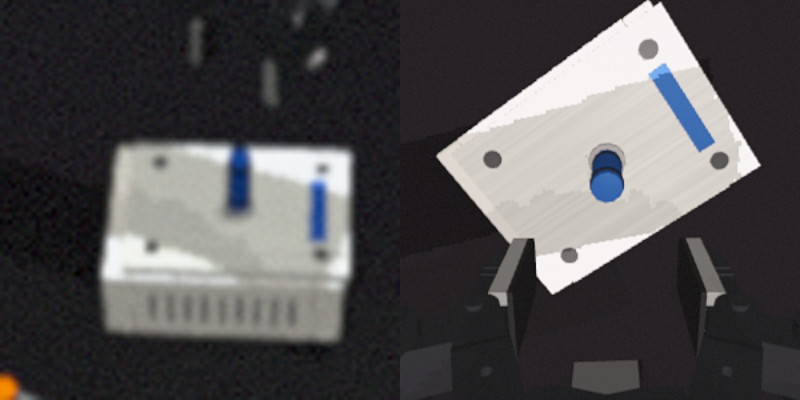

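```bash
python3 - <<'E'
from h import *
p=viewer.camera("wrist"); f=p["frame"].astype(int)
top=ray(p,255.3,200.3,.122); col=ray(p,255.3,180.8,.072); print(top,col,"tilt",np.hypot(*(top-col)[:2])/.05)
# synthetic check: project upright pin of tip-centre c and compare blue mask by IoU over tilt
R=f[...,0];G=f[...,1];B=f[...,2]; m=((B>R+30)&(B>G+15)); m[:,:240]=0; m[:,275:]=0; m[:150]=0; m[230:]=0
t=np.linspace(0,2*np.pi,40)
def mask(q):
    x,y,ax,ay=q; P=[]
    for h in (.072,.122): P+= [proj(p,[x+ax*(h-.072)+.009*np.cos(k),y+ay*(h-.072)+.009*np.sin(k),h]) for k in t]
    im=np.zeros(m.shape,np.uint8); cv2.fillConvexPoly(im,cv2.convexHull((np.array(P,np.float32)*16).astype(np.int32)),1,shift=4); return im>0
from scipy.optimize import minimize
J=lambda q:-(mask(q)&m).sum()/(mask(q)|m).sum()
best=min((minimize(J,[.593+dx,.088+dy,0,0],method="Nelder-Mead",options=dict(initial_simplex=np.array([.593+dx,.088+dy,0,0])+np.vstack([np.zeros(4),np.diag([.003,.003,.08,.08])]))) for dx in(-.002,0,.002) for dy in (-.002,0,.002)),key=lambda r:r.fun)
print(best.x,best.fun,m.sum(), telemetry.get_obs()["clock"])
E
```

```text
[0.59283234 0.08985634 0.122     ] [0.59298017 0.08999663 0.072     ] tilt 0.004076033286380881
[0.59154576 0.08685733 0.01499414 0.09720533] -0.8931297709923665 718 22.35
```

```bash
python3 - <<'E'
from h import *
p=viewer.camera("wrist"); s=10; x0,y0=228,160
im=cv2.resize(p["frame"][y0:y0+55,x0:x0+55,::-1],None,fx=s,fy=s,interpolation=cv2.INTER_CUBIC)
t=np.linspace(0,2*np.pi,60); c=np.array([.593,.090])
for h,r,col in ((.072,.012,(0,0,255)),(.122,.009,(0,255,0))):
    P=np.array([proj(p,[c[0]+r*np.cos(k),c[1]+r*np.sin(k),h]) for k in t]); P=((P-[x0,y0]+.5)*s).astype(np.int32); cv2.polylines(im,[P],True,col,1)
cv2.imwrite("pics/10.png",im)
E
```

```text
(no output)
```

View pics/10.png

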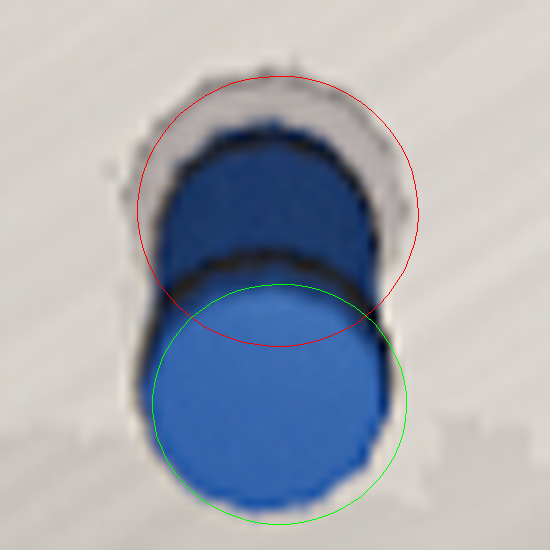

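Image 10: the model outlines of an upright pin match the collar and the handle top with the same ~1 px offset for both, so the tilt is about 0.01 rad or less. I hand in.

```bash
python3 -c "
from h import *
print(manip.hand_in())"
```

```text
the job is handed in; nothing more can be done
None
```

The pin is home and released, and the job was handed in at about 22.4 s of the 72 s allowed; `hand_in` gives no verdict.

**What I did:** I took the blue-handled pin from the stand and lowered it through the plate hole. It touched the seat with the tip at 59 mm. I slid it about 9 mm towards (+0.83, +0.55), a direction read from the bit of seat hole showing through the plate. It dropped into the hole and I pressed it down in small steps, letting it drift with the push. At the end of each move the wrist force was at most about 17 N. I have no readings of the peaks between moves, nor of the contact forces on plate and mount.

**Last checks:**
- **Fully home:** the pin stopped with its tip at about 14 mm, where force rose sharply, as expected for the collar on the plate.
- **Upright:** drawing an upright pin over the wrist picture matched collar and handle top with the same ~1 px offset, so the tilt is about 0.01 rad or less.
- **Plate:** it looks flat on the mount, and the pin's collar lies on its hole within the networks' error. I did not measure its tilt.
- **Disagreed:** an automatic outline fit gave 0.1 rad of tilt. I set it aside because its blue mask cut off the dark band near the collar.
- **Not re-checked:** I did not measure the straight pin and the other bystanders again at the end; I saw no contact with them.

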